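# Reset the tripped breaker under the push-latch flap

## Task

One of the three reset buttons under the flap of the bench outlet box has tripped and stands proud. Press the front edge of the flap so that it pops open, push the tripped button fully home with a fingertip, then push the flap back down and press its front edge until it latches shut and stays shut. Only push: do not grip or lift the flap, and leave the tape measure, hex key and screw in front of the box where they are.

Things in the scene. Friction and masses are not known exactly. Their poses are not given: they have to be found in the camera images.
- outlet_box: Grey outlet box screwed to the bench, 116 (x) x 164 (y) x 72 (z) mm, lugs to y = +-98. Origin: centre of its underside; x points from the flap's free edge to its hinge (away from the robot), y along the hinge. The shut flap is flush with its top; in front of its edge is a step 12 mm lower. Under it is an open well, x -28 to 34, y -64 to 64 mm, whose floor (the panel) is 38 mm above the bench.
- flap (a joint): Flap angle (rad): 0 latched shut (rests within 0.01), grows as it opens upward, 1.95 wide open (leaning back), -0.085 pressed in to its stop (front edge 7 mm below flush; 5 to 20 N is fine). Push-push latch: press in to the stop (2 to 3 N) and let go, and a spring swings it open in about 1 s; push it down (1 to 3 N) to the stop again and let go, and it stays at 0. A further press reopens it.
- flap_edge (a point): Point to press: on the flap's outer face, at mid-width, 8 mm in from its free front edge, between the raised finger ribs (72 mm from the hinge line). It moves with the flap; when the flap is shut it is at box x = -32, y = 0, z = 72 mm.
- flap_hinge (a point): Middle of the hinge line, fixed at box x = 40, y = 0, z = 70 mm. The flap (80 mm from hinge to free edge, 139 mm wide, 4 mm thick) turns about the box's y axis through it. Wide open its top is 146 mm above the bench. Behind the hinge the box goes on for 18 mm, 72 mm high. On its inner face are a steel pan, not to be gripped or lifted by, and a latch striker 20 mm long at the free edge.
- reset_a (a joint): Travel of one black reset button (m): 0 tripped, standing 15 mm above the panel; 0.009 fully home, 6 mm above the panel. It moves straight down, takes about 3 N, and stays where it is pushed; it has a firm stop when home.
- reset_b (a joint): Travel of one black reset button (m): 0 tripped, standing 15 mm above the panel; 0.009 fully home, 6 mm above the panel. It moves straight down, takes about 3 N, and stays where it is pushed; it has a firm stop when home.
- reset_c (a joint): Travel of one black reset button (m): 0 tripped, standing 15 mm above the panel; 0.009 fully home, 6 mm above the panel. It moves straight down, takes about 3 N, and stays where it is pushed; it has a firm stop when home.
- reset_a_top (a point): Centre of the top of that button (12 mm across, in a 4 mm high steel hexagon nut 20 mm across). The three buttons stand at box x = -10, y = -32, 0 and +32 mm in an order that varies; they look alike, and only one is tripped. Top 53 mm above the bench when tripped, 44 mm when home.
- reset_b_top (a point): Centre of the top of that button (12 mm across, in a 4 mm high steel hexagon nut 20 mm across). The three buttons stand at box x = -10, y = -32, 0 and +32 mm in an order that varies; they look alike, and only one is tripped. Top 53 mm above the bench when tripped, 44 mm when home.
- reset_c_top (a point): Centre of the top of that button (12 mm across, in a 4 mm high steel hexagon nut 20 mm across). The three buttons stand at box x = -10, y = -32, 0 and +32 mm in an order that varies; they look alike, and only one is tripped. Top 53 mm above the bench when tripped, 44 mm when home.
- tape_measure: Orange pocket tape measure, 32 x 77 x 58 mm, standing loose in front of the box; origin under its centre. Leave it alone.
- hex_key_6: Black hex key, 36 x 88 x 6 mm, lying loose in front of the box; origin under its centre. Leave it alone.
- cap_screw_2: Black socket-head screw, 13 mm across and 38 mm tall, standing loose on its head in front of the box; origin under its centre. Leave it alone.

How it is judged:
By the outcome, as a careful person would: the job done as asked, in the order asked, and still so for the second after the job is handed in, with the robot touching nothing.
It also fails if it takes over 45 s, if anything falls off the work surface, if the arm or the gripper's body presses on something with over 40 N, if the wrist force passes 120 N, or if a joint passes its speed limit or range.

## Robot

A 6-joint arm with a two-finger parallel gripper is mounted at the origin on the work surface; the furniture and walls round the work are solid. World frame = base frame: x ahead of the robot, y to its left, z up, the work surface at z = 0. Lengths are in m, angles in rad, forces in N, time in s.
With the tool pointing down it reaches from about 0.3 to 0.775 m from the base axis. Payload 14.6 kg.
Tool frame: the origin (TCP) lies on the centre line of the jaws, within the pads' length; the fingertips stand 19 mm ahead of it and the grasp point (between the pads) is the TCP; y points along the fingers, x is the direction in which the jaws open and shut, and the axes are right-handed (so a half turn about y gives the same grasp; the last joint's range is limited). The gripper opens to 94 mm and grips with 3 to 60 N. Pads are 16 mm wide; open, the fingers measure 119 mm over their backs; the gripper's body (75 mm by 177 mm) begins 78 mm behind the grasp point.
Start: joints at [-1.385, 0.3, 1.521, -0, 1.321, -0.067], TCP at [0.138, -0.533, 0.224] pointing down, gripper open.
Joint ranges: [-3.03, 3.03], [-0.79, 2.21], [0.23, 2.52], [-1.04, 4.18], [0, 3.07], [-2.55, 2.55]. Speed limits (rad/s): [2.22, 2.22, 2.57, 3.14, 3.14, 3.14].

## Interface

Orientations are given as [roll, pitch, yaw] about the fixed x, y, z axes, in that order (R = Rz(yaw) Ry(pitch) Rx(roll)).
In Python, from station import get_obs, cams, workorder gives the robot as it stands.
- The arm moves only by the shell command python3 -m handwheel 'ROWS' [FORCE]. ROWS is JSON, a list of rows, each an object of numbers: "fingers": the opening, from -1 (shut) to 1 (fully open); "x", "y", "z": the shift along the tool's x, y, z in m; "spin": the turn about the tool's y in degrees. In form: [{"fingers": .., "x": .., "y": .., "z": .., "spin": ..}, ...]. A call has exactly 10 rows; each row is the pose to reach, as a shift and turn from the pose commanded when the call began, along the tool's axes at that moment; what a row does not reach only later rows make up. A row lasts 1/10 s, in which the tool goes at most 50 mm and 8.59 degrees, less where a joint would pass 70% of its speed; a pose out of reach is approached as far as the arm can. A call with a gripper value outside its range is refused whole. The fingers move at their own pace and stop on an object; FORCE is the grip in N (left out, the last holds). Time passes only in rows, so rows that repeat a pose let the fingers close, or fill a call up. It gives the time, the measured TCP pose, the force and the opening at its end, in the units of the state.
- get_obs(): the state, without advancing time (a new reading comes with each control period).
- cams.camera(name): name is "scene" or "top" or "wrist"; returns (picture, depth): 400x640x3 uint8, red, green, blue; 400x640 float32, m along the optical axis (not along the pixel's ray), 0 where there is no reading.
- cams.get_calibration(name): a dict with "fx", "fy", "cx", "cy" (pixels), "view" (4x4, takes a point from world to camera coordinates). Camera axes: x right, y down, z forward; pixel columns grow to the right and rows downward; lengths in m; the calibration is good to about 2 mm. A picture is of the moment at which its call begins: read the wrist's pose just before it. get_calibration takes no time and is no camera call; for the wrist camera it gives the pose at the moment of the call.
- workorder.hand_in(): hands the job in, once; it reports no verdict.
The state is a dict: "time_s": time; "qpos": joint angles; "joint_vel": joint speeds; "tau": joint torques, N m; "ee_pos": TCP position; "eef_rot": TCP orientation; "force": force on the tool from outside, world axes, zero at the start; "moment": the same for the moment, N m; "grip_width": finger opening in m.
Only numpy, scipy, OpenCV 4.12 (cv2) and the standard library are available. Lean on these libraries where they do the work, as an engineer would, in place of code of your own. Each camera call takes 0.05 s, during which the arm holds its last target. There are 200 camera calls.

## Working session

There is one attempt and no reset: what is moved stays moved. The work goes in short steps, Python scripts to look and compute and a shell command to move; the robot and the scene stay as the last step left them, time stands still between calls to the robot, and variables do not carry over. Pictures are saved under pics/ and viewed, about 8 in all and at most 12, crops included, and the job is handed in when it is done.

```bash
mkdir -p pics; ls; python3 - <<'E'
from station import get_obs,cams
import cv2,numpy as np
o=get_obs();print({k:np.round(v,3).tolist() for k,v in o.items()})
ims=[]
for n in("scene","top"):
    p,d=cams.camera(n);cv2.imwrite(f"pics/{n}0.png",p[:,:,::-1]);np.save(f"pics/{n}0.npy",d)
    c=cams.get_calibration(n);print(n,c)
    ims.append(p[:,:,::-1])
E
```

```text
pics
{'time_s': 0.0, 'qpos': [-1.385, 0.3, 1.522, -0.0, 1.321, -0.067], 'joint_vel': [0.001, -0.0, 0.0, 0.001, 0.001, -0.001], 'tau': [0.003, -53.18, -35.274, 0.071, 0.024, -0.0], 'ee_pos': [0.137, -0.532, 0.224], 'eef_rot': [-1.571, 0.001, -1.318], 'force': [0.106, -0.557, -0.066], 'moment': [-0.004, -0.002, -0.037], 'grip_width': 0.094}
scene {'fx': 406.57303184202317, 'fy': 406.57303184202317, 'cx': 316.1700790923925, 'cy': 202.54947993580538, 'view': array([[ 0.95295712,  0.30296879, -0.00909052, -0.52206587],
       [ 0.20775173, -0.67471226, -0.70823908,  0.12626898],
       [-0.22070782,  0.6730329 , -0.70591414,  0.84562109],
       [ 0.        ,  0.        ,  0.        ,  1.        ]])}
top {'fx': 463.2104434234504, 'fy': 463.2104434234504, 'cx': 320.6394477196506, 'cy': 198.43432172892372, 'view': array([[-0.00685793, -0.99942053, -0.03334018,  0.27795023],
       [-0.99748722,  0.00918812, -0.07024837,  0.44346683],
       [ 0.070514  ,  0.03277464, -0.99697222,  0.86798774],
       [ 0.        ,  0.        ,  0.        ,  1.        ]])}
```

View pics/top0.png

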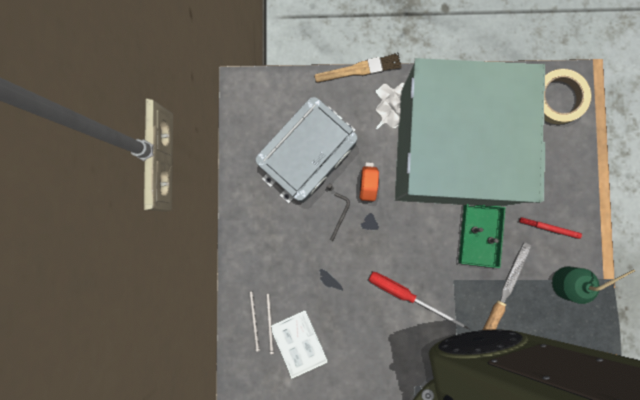

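View pics/scene0.png

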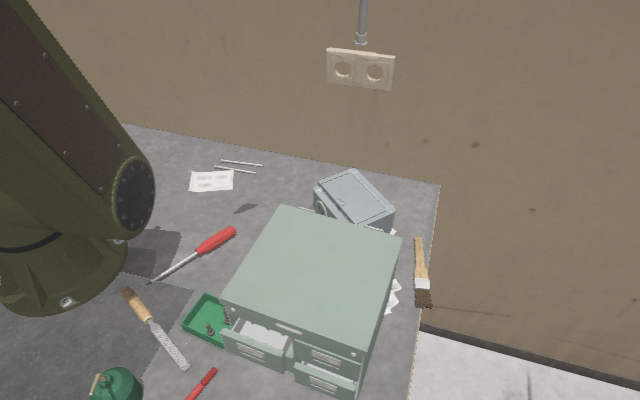

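The top view shows the grey outlet box at about (307,150) and the tape measure at (370,183). The hex key is at (342,210), and the cabinet to the right starts at column 410. The scene view shows the box behind the cabinet at (355,200). I'll zoom in on the box.

```bash
cat > h.py <<'E'
import numpy as np,cv2
from station import cams,get_obs
def ray(c,u,v,z):
    V=np.array(c["view"]);R=V[:3,:3];o=-R.T@V[:3,3]
    d=R.T@np.array([(u-c["cx"])/c["fx"],(v-c["cy"])/c["fy"],1])
    return o+d*(z-o[2])/d[2]
def cloud(c,D):
    v,u=np.mgrid[:400,:640];P=np.stack([(u-c["cx"])/c["fx"]*D,(v-c["cy"])/c["fy"]*D,D],-1)
    V=np.array(c["view"]);return (P-V[:3,3])@V[:3,:3]
def proj(c,p):
    V=np.array(c["view"]);q=V[:3,:3]@p+V[:3,3];return np.array([c["fx"]*q[0]/q[2]+c["cx"],c["fy"]*q[1]/q[2]+c["cy"]])
E
python3 - <<'E'
from h import *
im=cv2.imread("pics/top0.png");cv2.imwrite("pics/z0.png",cv2.resize(im[80:260,230:430],None,fx=4,fy=3.3,interpolation=cv2.INTER_CUBIC)[:594])
c=cams.get_calibration("top");D=np.load("pics/top0.npy");W=cloud(c,D)
m=(np.abs(W[...,2]-.072)<.006)&(D>0);m[:,:245]=0;m[:,362:]=0;m[:95]=0;m[210:]=0
cs=max(cv2.findContours(m.astype(np.uint8),0,2)[0],key=cv2.contourArea)
m2=np.zeros_like(m,np.uint8);cv2.drawContours(m2,[cs],-1,1,-1)
P=W[(m2>0)&m];print(len(P),np.median(P[:,2]))
r=cv2.minAreaRect(P[:,:2].astype(np.float32));print(r);b=cv2.boxPoints(r);print(b);print([proj(c,np.array([*q,.072])).round() for q in b])
for n,lo,hi in(("tape",.05,.066),("key",.004,.05)):
    pass
hsv=cv2.cvtColor(im,cv2.COLOR_BGR2HSV);mo=(hsv[...,0]<12)&(hsv[...,1]>150);mo[:150]=0;mo[210:]=0;mo[:,:350]=0;mo[:,390:]=0
print("tape",W[mo].min(0),W[mo].max(0))
E
```

```text
4686 0.07274435406673796
((0.5409505367279053, 0.3050231337547302), (0.09915018826723099, 0.16431288421154022), 47.40083694458008)
[[0.44691893 0.3241394 ]
 [0.56787086 0.21292172]
 [0.6349821  0.28590688]
 [0.5140302  0.39712453]]
[array([292., 196.]), array([353., 129.]), array([313.,  94.]), array([252., 160.])]
tape [0.38305337 0.16706433 0.02859529] [0.50375014 0.24526655 0.90577939]
```

View pics/z0.png

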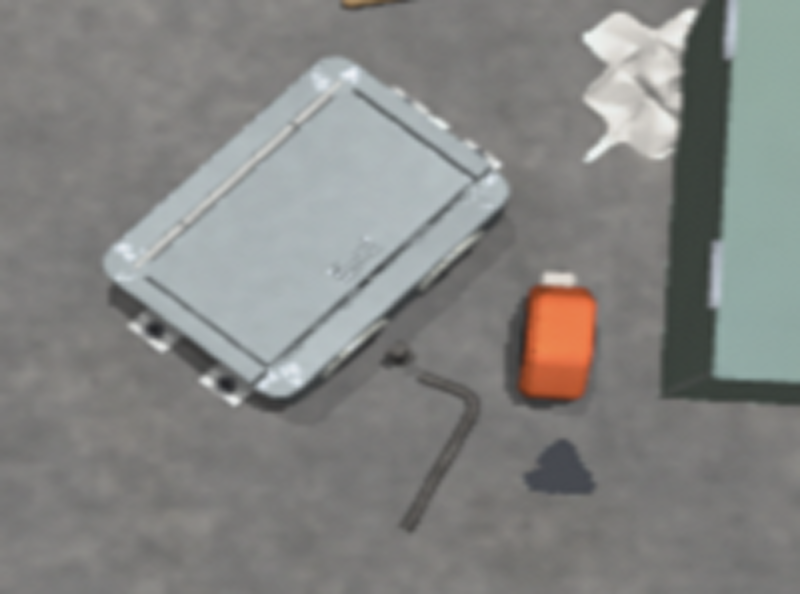

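The bright hinge line is at the upper left, about (235,170) in the crop. The free edge and finger ribs are at the lower right; the ribs at about (355,262) are roughly px (319,159). So box x points up and to the left in the image. Next I'll check clearances and work out the targets.

```bash
cat >> h.py <<'E'
yaw=np.radians(47.4);XD=np.array([np.cos(yaw),np.sin(yaw),0]);YD=np.array([-XD[1],XD[0],0]);O=np.array([.5349,.2984,0])
def box(x,y,z): return O+XD*x/1e3+YD*y/1e3+np.array([0,0,z/1e3])
def goal(p,tipz=True):
    o=get_obs();from scipy.spatial.transform import Rotation as Ro
    R=Ro.from_euler('xyz',o['eef_rot']).as_matrix()
    d=p-(np.array(o['ee_pos'])-0+R[:,1]*.019);t=R.T@d
    a=np.degrees(np.arctan2(-YD[1],-YD[0])-np.arctan2(R[1,0],R[0,0]));print('tool shift mm',(t*1e3).round(1),'spin',-((a+180)%360-180))
E
python3 - <<'E'
from h import *
c=cams.get_calibration("top");D=np.load("pics/top0.npy");W=cloud(c,D)
print("ribs",ray(c,319,159.5,.072),box(-32,0,72),proj(c,box(-32,0,72)))
print("cab",W[130,470],W[190,412],W[70,412],W[190,540]); print("wall",W[150,100],W[300,150],"outlet",W[150,157],"pipe",W[110,60])
print("screw/key",W[187,330],ray(c,333,187,0),ray(c,330,186,.03))
goal(box(-32,0,110))
E
```

```text
ribs [0.51294806 0.27516938 0.072     ] [0.51323997 0.27484489 0.072     ] [319.17745157 159.33851823]
cab [0.53951842 0.03426576 0.18222455] [0.44621382 0.12627714 0.18085002] [0.64633448 0.11817624 0.15639787] [ 0.44421927 -0.07025669  0.18157312]
wall [0.47240506 0.50008752 0.41720236] [0.29089577 0.50019196 0.27308853] outlet [0.49526218 0.48893628 0.2867003 ] pipe [0.4897929  0.48444464 0.51688657]
screw/key [0.46589297 0.25603724 0.03733315] [0.469395   0.25061212 0.        ] [0.46849914 0.2561124  0.03      ]
tool shift mm [-687.4   95.7  565.6] spin -32.91689821103819
```

```bash
python3 -m handwheel '[{"fingers":-1,"x":0,"y":-0.03,"z":0.03,"spin":0},{"fingers":-1,"x":-0.02,"y":-0.06,"z":0.06,"spin":0},{"fingers":-1,"x":-0.05,"y":-0.06,"z":0.1,"spin":0},{"fingers":-1,"x":-0.08,"y":-0.06,"z":0.14,"spin":0},{"fingers":-1,"x":-0.11,"y":-0.06,"z":0.18,"spin":0},{"fingers":-1,"x":-0.14,"y":-0.06,"z":0.22,"spin":0},{"fingers":-1,"x":-0.18,"y":-0.06,"z":0.25,"spin":0},{"fingers":-1,"x":-0.22,"y":-0.06,"z":0.28,"spin":0},{"fingers":-1,"x":-0.25,"y":-0.06,"z":0.31,"spin":0},{"fingers":-1,"x":-0.28,"y":-0.06,"z":0.34,"spin":0}]' 20; python3 -c "
from h import *
goal(box(-32,0,110))"
```

```text
time_s: 1.1
ee_pos: [0.3971, -0.1745, 0.2845]
eef_rot: [-1.571, -0.0, -1.318]
force: [0.8, 0.3, -0.4]
grip_width: 0.0174
tool shift mm [-406.   155.5  224.9] spin -32.90284931485601
```

```bash
python3 -m handwheel '[{"fingers":-1,"x":-0.04,"y":0,"z":0.025,"spin":-5},{"fingers":-1,"x":-0.08,"y":0,"z":0.05,"spin":-10},{"fingers":-1,"x":-0.12,"y":0,"z":0.075,"spin":-15},{"fingers":-1,"x":-0.16,"y":0,"z":0.1,"spin":-20},{"fingers":-1,"x":-0.2,"y":0,"z":0.12,"spin":-25},{"fingers":-1,"x":-0.24,"y":0,"z":0.145,"spin":-30},{"fingers":-1,"x":-0.28,"y":0,"z":0.165,"spin":-33},{"fingers":-1,"x":-0.32,"y":0,"z":0.19,"spin":-33},{"fingers":-1,"x":-0.36,"y":0.02,"z":0.21,"spin":-33},{"fingers":-1,"x":-0.39,"y":0.04,"z":0.22,"spin":-33}]'; python3 - <<'E'
from h import *
goal(box(-32,0,110))
p,d=cams.camera("wrist");cv2.imwrite("pics/w1.png",p[:,:,::-1]);np.save("pics/w1.npy",d)
c=cams.get_calibration("wrist");print(proj(c,box(-32,0,72)),proj(c,box(-40,69,72)),proj(c,box(-40,-69,72)))
E
```

```text
time_s: 2.1
ee_pos: [0.5124, 0.2588, 0.2435]
eef_rot: [-1.571, 0.0, -0.741]
force: [-0.0, -0.4, 0.9]
grip_width: 0.0007
tool shift mm [-10.2 114.5  12.4] spin 0.1441943803775132
[313.5326829 180.933878 ] [255.39256184 187.35582186] [371.73926779 187.79968917]
```

View pics/w1.png

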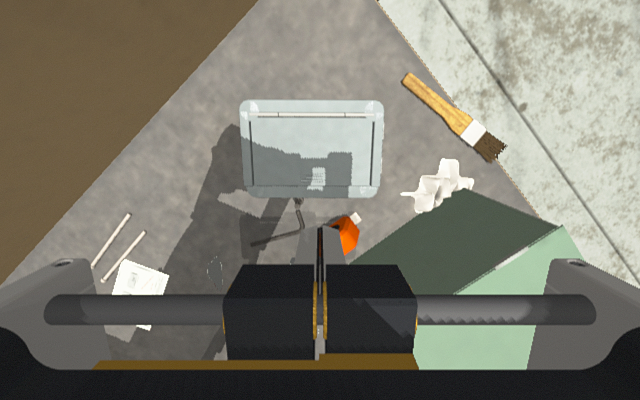

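The wrist view shows the box square to the tool, with the ribs at about (317,178) against a predicted (313,181). I'll descend above the flap edge.

```bash
python3 -m handwheel '[{"fingers":-1,"x":-0.01,"y":0.03,"z":0.012,"spin":0},{"fingers":-1,"x":-0.01,"y":0.06,"z":0.012,"spin":0},{"fingers":-1,"x":-0.01,"y":0.09,"z":0.012,"spin":0},{"fingers":-1,"x":-0.01,"y":0.12,"z":0.012,"spin":0},{"fingers":-1,"x":-0.01,"y":0.135,"z":0.012,"spin":0},{"fingers":-1,"x":-0.01,"y":0.142,"z":0.012,"spin":0},{"fingers":-1,"x":-0.01,"y":0.142,"z":0.012,"spin":0},{"fingers":-1,"x":-0.01,"y":0.142,"z":0.012,"spin":0},{"fingers":-1,"x":-0.01,"y":0.142,"z":0.012,"spin":0},{"fingers":-1,"x":-0.01,"y":0.142,"z":0.012,"spin":0}]'; python3 -c "
from h import *
goal(box(-32,0,72))"
```

```text
time_s: 3.15
ee_pos: [0.5133, 0.272, 0.1034]
eef_rot: [-1.569, -0.001, -0.742]
force: [0.3, 0.5, 0.4]
grip_width: 0.0006
tool shift mm [-2.  12.4  2. ] spin 0.08307160330980423
```

```bash
python3 -m handwheel '[{"fingers":-1,"x":-0.002,"y":0.006,"z":0.002,"spin":0},{"fingers":-1,"x":-0.002,"y":0.01,"z":0.002,"spin":0},{"fingers":-1,"x":-0.002,"y":0.013,"z":0.002,"spin":0},{"fingers":-1,"x":-0.002,"y":0.015,"z":0.002,"spin":0},{"fingers":-1,"x":-0.002,"y":0.017,"z":0.002,"spin":0},{"fingers":-1,"x":-0.002,"y":0.018,"z":0.002,"spin":0},{"fingers":-1,"x":-0.002,"y":0.019,"z":0.002,"spin":0},{"fingers":-1,"x":-0.002,"y":0.0195,"z":0.002,"spin":0},{"fingers":-1,"x":-0.002,"y":0.0195,"z":0.002,"spin":0},{"fingers":-1,"x":-0.002,"y":0.0195,"z":0.002,"spin":0}]'; python3 -c "
from h import *
goal(box(-32,0,66))"
```

```text
time_s: 4.15
ee_pos: [0.513, 0.275, 0.085]
eef_rot: [-1.569, -0.0, -0.742]
force: [-10.3, -3.4, 22.7]
grip_width: 0.0004
tool shift mm [0.2 0.  0. ] spin 0.08935400046269137
```

```bash
python3 -m handwheel '[{"fingers":-1,"x":0,"y":-0.012,"z":0,"spin":0},{"fingers":-1,"x":0,"y":-0.025,"z":-0.02,"spin":0},{"fingers":-1,"x":0,"y":-0.035,"z":-0.05,"spin":0},{"fingers":-1,"x":0,"y":-0.04,"z":-0.05,"spin":0},{"fingers":-1,"x":0,"y":-0.06,"z":-0.05,"spin":0},{"fingers":-1,"x":0,"y":-0.09,"z":-0.05,"spin":0},{"fingers":-1,"x":0,"y":-0.11,"z":-0.05,"spin":0},{"fingers":-1,"x":0,"y":-0.11,"z":-0.05,"spin":0},{"fingers":-1,"x":0,"y":-0.11,"z":-0.05,"spin":0},{"fingers":-1,"x":0,"y":-0.11,"z":-0.05,"spin":0}]'; python3 - <<'E'
from h import *
goal(box(-10,0,70))
p,d=cams.camera("wrist");c=cams.get_calibration("wrist");W=cloud(c,d)
for y in(-32,0,32):
    for z in(44,53):
        u,v=proj(c,box(-10,y,z)).round().astype(int);print(y,z,u,v,W[v-3:v+4,u-3:u+4,2].round(4).max(),np.median(W[v-3:v+4,u-3:u+4,2]).round(4))
cv2.imwrite("pics/w2.png",cv2.resize(p[60:260,170:470,::-1],None,fx=2.6,fy=2.6,interpolation=cv2.INTER_CUBIC))
E
```

```text
time_s: 5.15
ee_pos: [0.4787, 0.2377, 0.1916]
eef_rot: [-1.573, 0.001, -0.742]
force: [-0.3, -0.1, -0.8]
grip_width: 0.0008
tool shift mm [  0.5 102.5  72.9] spin 0.08217947654623003
-32 44 350 128 0.0457 0.0444
-32 53 351 128 0.0467 0.0445
0 44 320 128 0.0461 0.0446
0 53 320 128 0.0461 0.0446
32 44 290 128 0.3521 0.0528
32 53 289 128 0.3521 0.0528
```

View pics/w2.png

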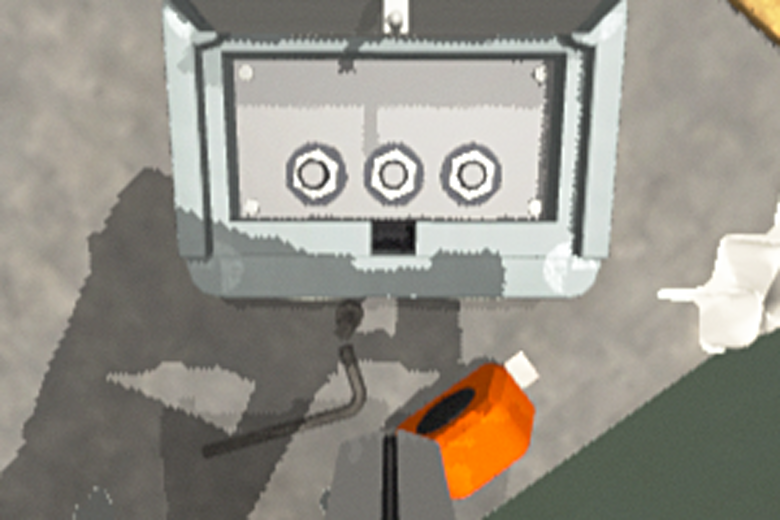

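The flap is wide open. The left button (crop (313,173), box y = +32) reads 0.0528 m and is the tripped one; the other two read 0.0445 m.

```bash
python3 -m handwheel '[{"fingers":-1,"x":-0.015,"y":0,"z":0.035,"spin":0},{"fingers":-1,"x":-0.0315,"y":0,"z":0.074,"spin":0},{"fingers":-1,"x":-0.0315,"y":0.03,"z":0.074,"spin":0},{"fingers":-1,"x":-0.0315,"y":0.06,"z":0.074,"spin":0},{"fingers":-1,"x":-0.0315,"y":0.09,"z":0.074,"spin":0},{"fingers":-1,"x":-0.0315,"y":0.105,"z":0.074,"spin":0},{"fingers":-1,"x":-0.0315,"y":0.112,"z":0.074,"spin":0},{"fingers":-1,"x":-0.0315,"y":0.112,"z":0.074,"spin":0},{"fingers":-1,"x":-0.0315,"y":0.112,"z":0.074,"spin":0},{"fingers":-1,"x":-0.0315,"y":0.112,"z":0.074,"spin":0}]'; python3 -c "
from h import *
goal(box(-9,32,44))"
```

```text
time_s: 6.2
ee_pos: [0.5063, 0.3139, 0.0823]
eef_rot: [-1.569, -0.001, -0.742]
force: [-0.5, 0.2, -1.3]
grip_width: 0.0004
tool shift mm [-0.5 19.3 -1.2] spin 0.08260585331731818
```

```bash
python3 -m handwheel '[{"fingers":-1,"x":0,"y":0.006,"z":-0.001,"spin":0},{"fingers":-1,"x":0,"y":0.01,"z":-0.001,"spin":0},{"fingers":-1,"x":0,"y":0.013,"z":-0.001,"spin":0},{"fingers":-1,"x":0,"y":0.015,"z":-0.001,"spin":0},{"fingers":-1,"x":0,"y":0.017,"z":-0.001,"spin":0},{"fingers":-1,"x":0,"y":0.018,"z":-0.001,"spin":0},{"fingers":-1,"x":0,"y":0.019,"z":-0.001,"spin":0},{"fingers":-1,"x":0,"y":0.02,"z":-0.001,"spin":0},{"fingers":-1,"x":0,"y":0.0205,"z":-0.001,"spin":0},{"fingers":-1,"x":0,"y":0.0205,"z":-0.001,"spin":0}]'; python3 -c "
from h import *
goal(box(-9,32,44))"
```

```text
time_s: 7.2
ee_pos: [0.5054, 0.3131, 0.0629]
eef_rot: [-1.57, -0.0, -0.742]
force: [-11.2, -6.1, 27.4]
grip_width: 0.0007
tool shift mm [-0.4 -0.1  0.2] spin 0.08892807786358503
```

```bash
python3 -m handwheel '[{"fingers":-1,"x":0,"y":-0.03,"z":0,"spin":0},{"fingers":-1,"x":0,"y":-0.06,"z":0,"spin":0},{"fingers":-1,"x":0.01,"y":-0.09,"z":-0.02,"spin":0},{"fingers":-1,"x":0.02,"y":-0.12,"z":-0.04,"spin":0},{"fingers":-1,"x":0.032,"y":-0.146,"z":-0.06,"spin":0},{"fingers":-1,"x":0.032,"y":-0.146,"z":-0.06,"spin":0},{"fingers":-1,"x":0.032,"y":-0.146,"z":-0.06,"spin":0},{"fingers":-1,"x":0.032,"y":-0.146,"z":-0.06,"spin":0},{"fingers":-1,"x":0.032,"y":-0.146,"z":-0.06,"spin":0},{"fingers":-1,"x":0.032,"y":-0.146,"z":-0.06,"spin":0}]'; python3 - <<'E'
from h import *
goal(box(95,0,190))
p,d=cams.camera("wrist");c=cams.get_calibration("wrist");W=cloud(c,d)
for y in(-32,0,32):
        u,v=proj(c,box(-10,y,44)).round().astype(int);print(y,u,v,np.median(W[v-3:v+4,u-3:u+4,2]).round(4))
# open flap: points above box, in box coordinates
B=(W-O)@np.stack([XD,YD,[0,0,1]],1);m=(B[...,2]>.09)&(B[...,2]<.16)&(B[...,0]>0)&(B[...,0]<.12)&(abs(B[...,1])<.08)&(d>0)
P=B[m];print(len(P),np.percentile(P,[2,50,98],axis=0).round(3))
cv2.imwrite("pics/w3.png",p[:,:,::-1])
E
```

```text
time_s: 8.2
ee_pos: [0.488, 0.2474, 0.2055]
eef_rot: [-1.572, 0.001, -0.741]
force: [0.1, -0.5, 0.0]
grip_width: 0.0004
tool shift mm [  0.4  -3.7 164.3] spin 0.11830842001975839
-32 348 140 0.0446
0 319 140 0.0448
32 291 140 0.0446
9440 [[ 0.046 -0.067  0.092]
 [ 0.06  -0.002  0.128]
 [ 0.071  0.065  0.146]]
```

All three buttons now read home, and the flap stands wide open with its top at box x = 71 mm, z = 146 mm. I'll go over the top and down behind it.

```bash
python3 -m handwheel '[{"fingers":-1,"x":0,"y":-0.006,"z":0.04,"spin":0},{"fingers":-1,"x":0,"y":-0.006,"z":0.08,"spin":0},{"fingers":-1,"x":0,"y":-0.006,"z":0.12,"spin":0},{"fingers":-1,"x":0,"y":-0.006,"z":0.15,"spin":0},{"fingers":-1,"x":0,"y":-0.006,"z":0.168,"spin":0},{"fingers":-1,"x":0,"y":-0.006,"z":0.168,"spin":0},{"fingers":-1,"x":0,"y":0.02,"z":0.168,"spin":0},{"fingers":-1,"x":0,"y":0.05,"z":0.168,"spin":0},{"fingers":-1,"x":0,"y":0.054,"z":0.168,"spin":0},{"fingers":-1,"x":0,"y":0.054,"z":0.168,"spin":0}]'; python3 - <<'E'
from h import *
goal(box(74,0,131))
# path of tip centre (box mm) for corner radius 66
for t in np.radians([112,90,75,60,45,30,15,5,0,-5]):
    x=40-66*np.cos(t)+2*np.sin(t)+8;z=70+66*np.sin(t)+2*np.cos(t)
    print(round(np.degrees(t)),'dz_from_start',round(x-74),'down',round(131-z))
E
```

```text
time_s: 9.25
ee_pos: [0.6013, 0.3705, 0.1524]
eef_rot: [-1.572, 0.0, -0.742]
force: [-0.6, -0.1, -0.1]
grip_width: 0.0004
tool shift mm [ -0.1   2.4 -24. ] spin 0.07823673365368222
112 dz_from_start 1 down 1
90 dz_from_start -24 down -5
75 dz_from_start -41 down -3
60 dz_from_start -57 down 3
45 dz_from_start -71 down 13
30 dz_from_start -82 down 26
15 dz_from_start -89 down 42
5 dz_from_start -92 down 53
0 dz_from_start -92 down 59
-5 dz_from_start -92 down 65
```

```bash
python3 -m handwheel '[{"fingers":-1,"x":0,"y":0.002,"z":-0.012,"spin":0},{"fingers":-1,"x":0,"y":0.002,"z":-0.024,"spin":0},{"fingers":-1,"x":0,"y":0,"z":-0.036,"spin":0},{"fingers":-1,"x":0,"y":-0.003,"z":-0.048,"spin":0},{"fingers":-1,"x":0,"y":-0.002,"z":-0.058,"spin":0},{"fingers":-1,"x":0,"y":0,"z":-0.066,"spin":0},{"fingers":-1,"x":0,"y":0.003,"z":-0.074,"spin":0},{"fingers":-1,"x":0,"y":0.006,"z":-0.082,"spin":0},{"fingers":-1,"x":0,"y":0.011,"z":-0.09,"spin":0},{"fingers":-1,"x":0,"y":0.016,"z":-0.096,"spin":0}]'; python3 - <<'E'
from h import *
goal(box(-32,0,72))
p,d=cams.camera("wrist");cv2.imwrite("pics/w4.png",p[:,:,::-1])
E
```

```text
time_s: 10.25
ee_pos: [0.5364, 0.2997, 0.136]
eef_rot: [-1.571, -0.0, -0.742]
force: [1.6, 0.5, 1.0]
grip_width: 0.0001
tool shift mm [ -0.3  45.  -34. ] spin 0.07833157165990201
```

View pics/w4.png

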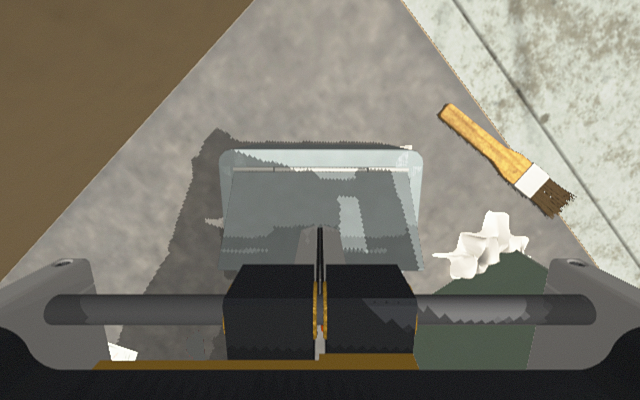

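The tip is on the outer face at (320,230) and the flap is about 45° open. I'll carry on down.

```bash
python3 -m handwheel '[{"fingers":-1,"x":0,"y":0.006,"z":-0.006,"spin":0},{"fingers":-1,"x":0,"y":0.012,"z":-0.011,"spin":0},{"fingers":-1,"x":0,"y":0.018,"z":-0.016,"spin":0},{"fingers":-1,"x":0,"y":0.025,"z":-0.021,"spin":0},{"fingers":-1,"x":0,"y":0.031,"z":-0.025,"spin":0},{"fingers":-1,"x":0,"y":0.036,"z":-0.029,"spin":0},{"fingers":-1,"x":0,"y":0.039,"z":-0.032,"spin":0},{"fingers":-1,"x":0,"y":0.04,"z":-0.032,"spin":0},{"fingers":-1,"x":0,"y":0.04,"z":-0.032,"spin":0},{"fingers":-1,"x":0,"y":0.04,"z":-0.032,"spin":0}]'; python3 -c "
from h import *
goal(box(-32,0,66))"
```

```text
time_s: 11.3
ee_pos: [0.5152, 0.2765, 0.0965]
eef_rot: [-1.571, 0.0, -0.742]
force: [-0.2, -0.7, 1.6]
grip_width: 0.0006
tool shift mm [-0.3 11.5 -2.5] spin 0.08470571116725978
```

```bash
python3 -m handwheel '[{"fingers":-1,"x":0,"y":0.003,"z":-0.002,"spin":0},{"fingers":-1,"x":0,"y":0.006,"z":-0.002,"spin":0},{"fingers":-1,"x":0,"y":0.008,"z":-0.002,"spin":0},{"fingers":-1,"x":0,"y":0.009,"z":-0.002,"spin":0},{"fingers":-1,"x":0,"y":0.01,"z":-0.002,"spin":0},{"fingers":-1,"x":0,"y":0.011,"z":-0.002,"spin":0},{"fingers":-1,"x":0,"y":0.012,"z":-0.002,"spin":0},{"fingers":-1,"x":0,"y":0.0125,"z":-0.002,"spin":0},{"fingers":-1,"x":0,"y":0.0125,"z":-0.002,"spin":0},{"fingers":-1,"x":0,"y":0.0125,"z":-0.002,"spin":0}]'; python3 -c "
from h import *
goal(box(-32,0,66))"
```

```text
time_s: 12.3
ee_pos: [0.5141, 0.2752, 0.0853]
eef_rot: [-1.57, -0.0, -0.742]
force: [-3.4, -1.5, 14.8]
grip_width: 0.0003
tool shift mm [-0.4  0.3 -0.9] spin 0.08666298057903532
```

The flap is at its stop with 15 N on it. I'll release straight up and look.

```bash
python3 -m handwheel '[{"fingers":-1,"x":0,"y":-0.01,"z":0,"spin":0},{"fingers":-1,"x":0,"y":-0.03,"z":-0.01,"spin":0},{"fingers":-1,"x":0,"y":-0.06,"z":-0.03,"spin":0},{"fingers":-1,"x":0,"y":-0.09,"z":-0.05,"spin":0},{"fingers":-1,"x":0,"y":-0.12,"z":-0.05,"spin":0},{"fingers":-1,"x":0,"y":-0.14,"z":-0.05,"spin":0},{"fingers":-1,"x":0,"y":-0.14,"z":-0.05,"spin":0},{"fingers":-1,"x":0,"y":-0.14,"z":-0.05,"spin":0},{"fingers":-1,"x":0,"y":-0.14,"z":-0.05,"spin":0},{"fingers":-1,"x":0,"y":-0.14,"z":-0.05,"spin":0}]'; python3 - <<'E'
from h import *
p,d=cams.camera("wrist");cv2.imwrite("pics/w5.png",p[:,:,::-1])
c=cams.get_calibration("wrist");W=cloud(c,d)
for x,y in((-32,40),(-32,-40),(-10,0),(20,0),(50,0)):
    u,v=proj(c,box(x,y,72)).round().astype(int);print(x,y,np.median(W[v-3:v+4,u-3:u+4,2]).round(4))
print(get_obs()["force"])
E
```

```text
time_s: 13.3
ee_pos: [0.4797, 0.2381, 0.2226]
eef_rot: [-1.573, 0.001, -0.742]
force: [-1.0, -0.5, -0.8]
grip_width: 0.0004
-32 40 0.0721
-32 -40 0.0722
-10 0 0.0723
20 0 0.0722
50 0 0.0724
[-0.12750959 -0.29173832 -0.01662277]
```

View pics/w5.png

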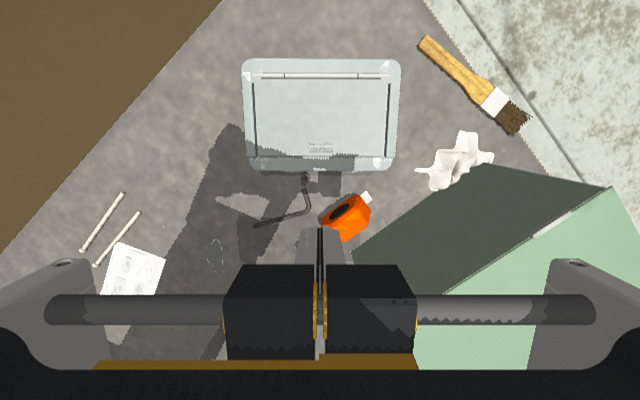

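The flap is flush at 72 mm, with its ribs at (320,148). The tape measure at (345,215), the hex key and the screw are where they were. The robot is clear of everything, so I'm handing in.

```bash
python3 -c "
from station import workorder
print(workorder.hand_in())"
```

```text
the job is handed in; nothing more can be done
None
```

The job is done and handed in after about 13.4 s of robot time. I pressed the flap edge and the flap popped open, pushed the tripped button (box y = +32 mm) home, then pushed the flap down from behind and pressed its front edge until it latched.

**Last checks**
- **Buttons:** all three tops read about 44.5 mm above the bench, which is home. The tripped one read 52.8 mm before the push.
- **Flap:** its face reads 72.1–72.3 mm, flush with the top, about 0.9 s after I let go.
- **Loose items:** the tape measure, hex key and screw look unmoved in the last picture. I judged this by eye and did not measure it.
- **Robot:** it was clear of everything, with about 0 N on the tool.

**Forces:** the vertical force readings were 22.7 N for the opening press, 27.4 N on the button at its stop and 14.8 N for the latching press. The opening press was slightly over the 5–20 N given as fine for the flap. No check failed or disagreed.

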